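Rotate the stock in a jar rack

TASK

Restock the rack lane that holds the slim jar, oldest jar in front: first slide the slim jar forward along its lane, without lifting it out, until it has pressed in the sprung plate of the lane's front stop; then take the matching slim jar from the table, set it down (do not drop it) in the same lane behind the old one and close the gap, so that both stand upright in a tight row with the plate pressed in. Do not press hard on the old jar or tip it, and leave the jar in the other lane and everything else on the table where it is.

Things in the scene. Friction and masses are not known exactly. Their poses are not given: they have to be found in the camera images.
- rack: Two-lane plywood counter rack, fixed, 246 x 172 x 108 mm. Origin: centre of its underside, on the table top; x along the lanes from front lip to back wall, y across, z up. Lanes 74 mm wide, centre lines at y = +41 and -41 mm, 230 mm long inside (x = -115 to +115 mm). The deck the jars stand on is 12 mm above the table and slippery (friction about 0.12). Front lip 32 mm high.
- cheeks (a point): Front upper edge of the middle cheek, x = +60 mm in the rack. In front of it the three 8 mm rails beside the lanes are only 42 mm above the table; from here to the back wall they rise as cheeks to 108 mm, like the back wall, 4 mm above the old jar's lid: there fingers find no room beside or behind the old jar, only on top of its lid.
- plate_left (a joint): Sprung plate (under 0.1 N) on the stop bar across the lane at y = +41 mm: 0 = out, 0.006 m = pressed home by a jar. Bar and plate are only 15 mm high. The bar can be anywhere within 30 mm and is not measured: with the plate home its jar-side face lies between x = -103 and -73 mm in the rack. Find it by touch: a jar dragged on by its lid against the bar tips forward.
- plate_right (a joint): Sprung plate (under 0.1 N) on the stop bar across the lane at y = -41 mm: 0 = out, 0.006 m = pressed home by a jar. Bar and plate are only 15 mm high. The bar can be anywhere within 30 mm and is not measured: with the plate home its jar-side face lies between x = -103 and -73 mm in the rack. Find it by touch: a jar dragged on by its lid against the bar tips forward.
- old_jar: The old stock: slim jar, yellow screw lid, 60 mm diameter, 92 mm tall (body up to 74 mm, then the lid, 54 mm across, flat top), 0.2 to 0.4 kg, at the back of one of the two lanes, which one varies. Closed fingertips pressed on its lid with 5 to 15 N drag it along. Origin: centre of its underside, z up.
- new_jar: The new stock: a slim jar just like the old one, 60 mm diameter, 92 mm tall, 0.2 to 0.4 kg, standing on the table at one of three places. Between it and the rack a fixed open cash box with a tall raised lid stands at x over 0.57 m, y = -0.01 to 0.25 m, from the robot: carry the jar past its front. Origin: centre of its underside, z up.
- lane_jar: Bystander: wide berry jar, 70 mm diameter, 86 mm tall, grey lid, at the back of the other lane. Origin: centre of its underside.
- wide_jar: Bystander: wide berry jar, 70 mm diameter, 86 mm tall, grey lid, on the table. Origin: centre of its underside.
- tall_jar: Bystander: tall pickle jar, 68 mm diameter, 122 mm tall, white lid, on the table. Origin: centre of its underside.
- tape: Bystander: roll of tape lying flat, 66 mm diameter, 24 mm high, on the table. Origin: centre of its underside.
Mind the look-alikes: they are no part of the job. Leave any green look-alike of the old_jar alone.

How it is judged:
On the way:
1. the old slim jar stands upright at the front with its lane's stop plate pressed in by more than 3 of 6 mm while the new one is still out of the rack (x of old_jar in the frame of rack below -0.035 m and ((y of old_jar in the frame of rack above 0 m and value of joint plate_left above 0.003 m) or (y of old_jar in the frame of rack below 0 m and value of joint plate_right above 0.003 m)) and angle between old_jar's own z axis and vertical below 0.1 rad and horizontal distance between new_jar and rack above 0.16 m), for 0.2 s.
At the end, for the whole second after the job is handed in: The old slim jar stands on the deck at the front with its lane's stop plate pressed in by more than 3 of 6 mm, the new slim jar stands on the deck behind it in the same lane with a gap under 5 mm between them; both upright within 0.1 rad and at rest (x of old_jar in the frame of rack below -0.035 m and ((y of old_jar in the frame of rack above 0 m and value of joint plate_left above 0.003 m) or (y of old_jar in the frame of rack below 0 m and value of joint plate_right above 0.003 m)) and x of new_jar in the frame of rack between -0.025 and 0.03 m and horizontal distance between old_jar and new_jar below 0.065 m and height (world z) of each of new_jar, old_jar below 0.02 m and angle between each of old_jar, new_jar's own z axis and vertical below 0.1 rad and linear speed of each of old_jar, new_jar below 0.02 m/s); the robot touches nothing.
It fails at once if the old jar is lifted out of its lane (more than 20 mm off the deck) (height (world z) of old_jar above 0.032 m).
It fails at once if the old jar is tipped by more than 0.2 rad or the new one by more than 0.5 rad (angle between old_jar's own z axis and vertical above 0.2 rad or angle between new_jar's own z axis and vertical above 0.5 rad).
It fails at once if the old jar is pressed with more than 40 N (contact force between the fingers and old_jar above 40 N).
It fails at once if the new jar is dropped (moves faster than 0.6 m/s with no finger on it) (linear speed of new_jar above 0.6 m/s and contact force between the fingers and new_jar below 0.05 N).
It fails at once if the jar in the other lane or another bystander is moved by more than 15 mm (distance of any of lane_jar, wide_jar, tall_jar, tape from where it was at the start of the episode above 0.015 m).
It also fails if it takes over 72 s, if anything falls off the work surface, if the arm or the gripper's body presses on something with over 40 N, if the wrist force passes 120 N, or if a joint passes its speed limit or range.

ROBOT

A 6-joint arm with a two-finger parallel gripper is mounted at the origin on a cart in front of the work surface, level with it; the furniture and walls round the work are solid. World frame = base frame: x ahead of the robot, y to its left, z up, the work surface at z = 0. Lengths are in m, angles in rad, forces in N, time in s.
With the tool pointing down it reaches from about 0.375 to 0.975 m from the base axis. Payload 3.8 kg.
Tool frame: the origin (TCP) lies midway between the tips of the shut fingers; the grasp point (between the pads) lies 19 mm behind it; x points along the fingers, y is the direction in which the jaws open and shut, and the axes are right-handed (so a half turn about x gives the same grasp; the last joint's range is limited). The gripper opens to 88 mm and grips with 3 to 60 N. Pads are 18 mm wide; open, the fingers measure 123 mm over their backs; the gripper's body (75 mm by 187 mm) begins 45 mm behind the grasp point.
Start: joints at [1.293, 0.264, 1.604, -0, 1.274, -0.037], TCP at [0.161, 0.656, 0.205] pointing down, gripper open.
Joint ranges: [-2.63, 2.63], [-0.94, 2.18], [0.31, 2.57], [-1.31, 4.45], [0, 2.66], [-2.55, 2.55]. Speed limits (rad/s): [2.57, 2.57, 3.14, 3.14, 3.14, 3.14].

INTERFACE

Orientations are given as a rotation vector (axis times angle).
In Python, from cell import manip, inverse_kinematics, cams, order gives the robot as it stands. Calls block until the motion is done:
- manip.move_pose(position, orientation): joint-space move of the TCP to a pose.
- manip.move_linear(position, rate=0.15, rot=None): straight line of the TCP; rot=None keeps the orientation; rate is the mean speed in m/s.
- manip.set_joints(angles): joint-space move.
- manip.set_gripper(opening, force=None): finger opening in m; force is the grip in N (None keeps the last); returns when the fingers have stopped.
- manip.dwell(seconds).
- inverse_kinematics(position, orientation): joint angles nearest the present ones, or None.
- manip.state(): the state.
- cams.capture(name): name is "side" or "top" or "wrist"; returns a dict with "image" (480x640x3 uint8, blue, green, red), "z_map" (480x640 float32, m along the optical axis (not along the pixel's ray), 0 where there is no reading), "intrinsics" (3x3 intrinsics, pixels), "position" and "orientation" of the camera in the world; the wrist camera has in their place "T_tool_cam" (4x4, takes a point from camera to tool coordinates, whose origin is the TCP and whose axes are the tool frame's). Camera axes: x right, y down, z forward; pixel columns grow to the right and rows downward; lengths in m; the calibration is good to about 2 mm. A picture is of the moment at which its call begins: read the wrist's pose just before it.
A pose or a line that the arm cannot do raises manip.IKError and nothing moves.
- order.close_job(): hands the job in, once; it reports no verdict.
The state is a dict: "clock": time; "joint_pos": joint angles; "joint_velocities": joint speeds; "tau": joint torques, N m; "tool_pos": TCP position; "tcp_rot": TCP orientation; "contact_force": force on the tool from outside, world axes, zero at the start; "moment": the same for the moment, N m; "gripper_width": finger opening in m.
Only numpy, scipy, OpenCV 4.12 (cv2) and the standard library are available. Lean on these libraries where they do the work, as an engineer would, in place of code of your own. Each camera call takes 0.05 s, during which the arm holds its last target.

## Working session

There is one attempt and no reset: what is moved stays moved. The work goes in short steps, each a Python script; the robot and the scene stay as the last script left them, time stands still between calls to the robot, and variables do not carry over. Pictures are saved under pics/ and viewed, and the job is handed in when it is done.

```bash
ls; mkdir -p pics; python3 - <<'E'
from cell import manip, cams
import cv2, numpy as np
s=manip.state()
print({k:np.round(v,3) for k,v in s.items()})
for n in ("side","top"):
    c=cams.capture(n); cv2.imwrite(f"pics/{n}0.png",c["image"]); print(n,c["intrinsics"].tolist(),c["position"],c["orientation"])
    np.savez(f"pics/{n}0.npz",**c)
E
```

```text
pics
{'clock': np.float64(0.0), 'joint_pos': array([ 1.293,  0.265,  1.605, -0.   ,  1.274, -0.037]), 'joint_velocities': array([-0.001, -0.001,  0.   ,  0.003,  0.   , -0.   ]), 'tau': array([ 2.0000e-03, -5.0211e+01, -3.5688e+01,  7.3000e-02,  2.9000e-02,
       -0.0000e+00]), 'tool_pos': array([0.161, 0.655, 0.204]), 'tcp_rot': array([ 0.187,  1.563, -0.191]), 'contact_force': array([-0.99 ,  0.345,  0.109]), 'moment': array([ 0.031, -0.044,  0.019]), 'gripper_width': np.float64(0.088)}
side [[610.0616132800305, 0.0, 322.65606301645215], [0.0, 610.0616132800305, 233.5672041503513], [0.0, 0.0, 1.0]] [ 0.47280988 -1.28337976  1.26325066] [-2.30100401  0.01334103  0.00880525]
top [[539.3943556013369, 0.0, 318.5060247310432], [0.0, 539.3943556013369, 233.99965328661625], [0.0, 0.0, 1.0]] [0.29091519 0.01737775 1.38403253] [-2.11675198  2.16365173 -0.15930063]
```

View pics/side0.png

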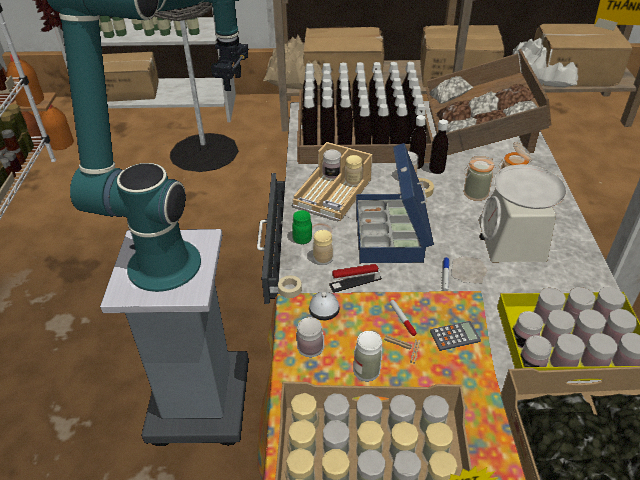

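View pics/top0.png

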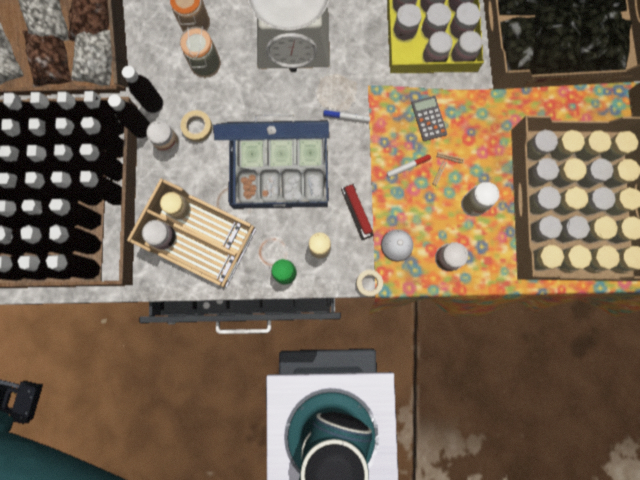

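```bash
cat > h.py <<'E'
import numpy as np, cv2
from scipy.spatial.transform import Rotation as R
def load(n): return dict(np.load(n))
def cast(c,u,v,z):
    K=c["intrinsics"]; Rm=R.from_rotvec(c["orientation"]).as_matrix()
    u=np.atleast_1d(u).astype(float);v=np.atleast_1d(v).astype(float)
    d=np.stack([(u-K[0,2])/K[0,0],(v-K[1,2])/K[1,1],np.ones_like(u)],-1)@Rm.T
    p=c["position"]; t=(z-p[2])/d[:,2]
    return p+d*t[:,None]
def cloud(c):
    K=c["intrinsics"]; Rm=R.from_rotvec(c["orientation"]).as_matrix()
    v,u=np.mgrid[:480,:640]; z=c["z_map"]
    P=np.stack([(u-K[0,2])/K[0,0]*z,(v-K[1,2])/K[1,1]*z,z],-1)@Rm.T+c["position"]
    P[z==0]=np.nan
    return P
def proj(c,P):
    K=c["intrinsics"]; Rm=R.from_rotvec(c["orientation"]).as_matrix()
    q=(np.atleast_2d(P)-c["position"])@Rm; return np.c_[q[:,0]/q[:,2]*K[0,0]+K[0,2],q[:,1]/q[:,2]*K[1,1]+K[1,2]]
E
python3 - <<'E'
from h import *
for n,(a,b,x,y) in {"top":(110,165,370,300),"side":(270,120,450,280)}.items():
    c=load(f"pics/{n}0.npz"); im=c["image"][b:y,a:x]
    cv2.imwrite(f"pics/{n}crop.png",cv2.resize(im,None,fx=3 if n=="top" else 4,fy=3 if n=="top" else 3.6,interpolation=cv2.INTER_CUBIC))
c=load("pics/top0.npz");P=cloud(c)
for n,z,(u,v) in [("old",.104,(172,205)),("lane",.098,(157,235)),("new",.092,(319,244)),("green",.092,(284,271)),("tape",.024,(370,283)),("wide?",.086,(160,135))]:
    print(n,cast(c,u,v,z).round(3),P[v,u].round(3))
s=load("pics/side0.npz");P=cloud(s)
for n,z,(u,v) in [("old",.104,(354,162)),("lane",.098,(333,156)),("new",.092,(323,237)),("green",.092,(302,216)),("boxlid",.2,(410,155))]:
    print(n,cast(s,u,v,z).round(3),P[v,u].round(3))
E
```

```text
old [[0.567 0.374 0.104]] [0.567 0.374 0.102]
lane [[0.495 0.41  0.098]] [0.495 0.41  0.098]
new [[0.465 0.02  0.092]] [0.465 0.02  0.089]
green [[0.402 0.105 0.092]] [0.402 0.105 0.088]
tape [[ 0.372 -0.106  0.024]] [ 0.374 -0.108  0.003]
wide? [[0.751 0.413 0.086]] [0.751 0.413 0.085]
old [[0.574 0.361 0.104]] [0.574 0.361 0.104]
lane [[0.506 0.405 0.098]] [0.506 0.407 0.097]
new [[0.47  0.01  0.092]] [0.47  0.017 0.085]
green [[0.408 0.104 0.092]] [0.408 0.109 0.088]
boxlid [[0.738 0.258 0.2  ]] [0.766 0.424 0.085]
```

View pics/topcrop.png

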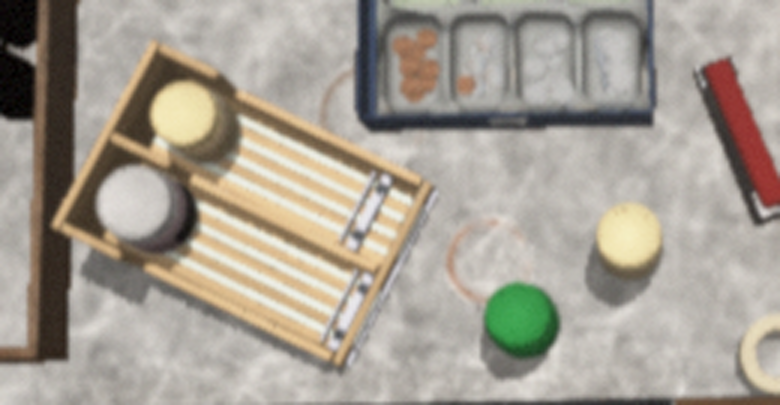

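View pics/sidecrop.png

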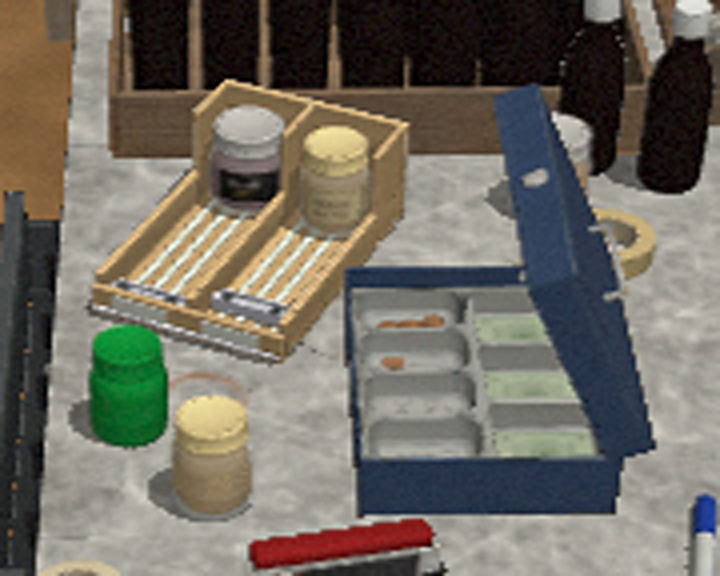

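```bash
python3 - <<'E'
from h import *
from scipy.optimize import least_squares
t=load("pics/top0.npz");s=load("pics/side0.npz")
def col(c,z0):
    P=cloud(c);hsv=cv2.cvtColor(c["image"],cv2.COLOR_BGR2HSV)
    return P,hsv
B=[(.123,-.086,.108),(.123,.086,.108)]
for zf in (.032,.042):
    F=[(-.123,-.086,zf),(-.123,.086,zf)]
    M=np.array(B+F+B+F); 
    obs=np.array([(161.7,179.3),(128.3,241),(254.3,226.7),(223.3,284),(372,154.4),(327,142.2),(340.7,215.8),(293.2,200.5)])
    def f(p):
        W=M.copy();ca,sa=np.cos(p[2]),np.sin(p[2])
        W[:,0]=p[0]+ca*M[:,0]-sa*M[:,1];W[:,1]=p[1]+sa*M[:,0]+ca*M[:,1]
        return np.r_[proj(t,W[:4]),proj(s,W[4:])]-obs
    r=least_squares(lambda p:f(p).ravel(),[.5,.3,1.2]); print(zf,r.x.round(4),f(r.x).round(1).tolist())
    p=r.x
    # draw
    for n,c in (("top",t),("side",s)):
        im=cv2.resize(c["image"],None,fx=4,fy=4,interpolation=cv2.INTER_CUBIC)
        def seg(a,b):
            W=np.array([a,b],float);M2=W.copy();ca,sa=np.cos(p[2]),np.sin(p[2])
            W[:,0]=p[0]+ca*M2[:,0]-sa*M2[:,1];W[:,1]=p[1]+sa*M2[:,0]+ca*M2[:,1]
            q=proj(c,W)*4+1.5; cv2.line(im,*[tuple(int(v) for v in x) for x in q],(0,0,255),1)
        for y in(-.086,-.078,-.004,.004,.078,.086):
            seg((-.123,y,.042),(.06,y,.042)); seg((.06,y,.108),(.123,y,.108))
        for x in(.115,.123): seg((x,-.086,.108),(x,.086,.108))
        seg((-.123,-.086,.032),(-.123,.086,.032));seg((-.123,-.086,0),(-.123,.086,0))
        x0,y0=(430,660) if n=="top" else (1120,520)
        if zf==.042: cv2.imwrite(f"pics/{n}ov.png",im[y0:y0+560,x0:x0+700])
def mask_c(c,lo,hi,z,box):
    hsv=cv2.cvtColor(c["image"],cv2.COLOR_BGR2HSV);m=cv2.inRange(hsv,lo,hi);mm=np.zeros_like(m);a,b,x,y=box;mm[b:y,a:x]=m[b:y,a:x]
    n,l,st,ce=cv2.connectedComponentsWithStats(mm);i=1+np.argmax(st[1:,4]);return st[i],ce[i],cast(c,*ce[i],z).round(4)
h=cv2.cvtColor(t["image"],cv2.COLOR_BGR2HSV);print(h[205,172],h[244,319],h[235,157])
print(h[215,172],h[254,319],h[220,185])
E
```

```text
0.032 [0.5037 0.3289 1.1038] [[-0.3, -2.2], [-0.7, -0.8], [1.1, -1.6], [1.4, 2.4], [0.0, -0.5], [-1.5, -0.6], [-0.3, -1.3], [-1.1, -0.8]]
0.042 [0.5033 0.3271 1.1058] [[0.3, -2.0], [0.1, -0.5], [1.4, -2.2], [1.5, 2.2], [-0.1, -0.2], [-1.7, -0.3], [-0.3, -3.4], [-1.3, -2.9]]
[ 24  62 242] [ 26  51 245] [ 17   9 209]
[ 18  81 114] [ 20  75 139] [ 16  87 132]
```

View pics/topov.png

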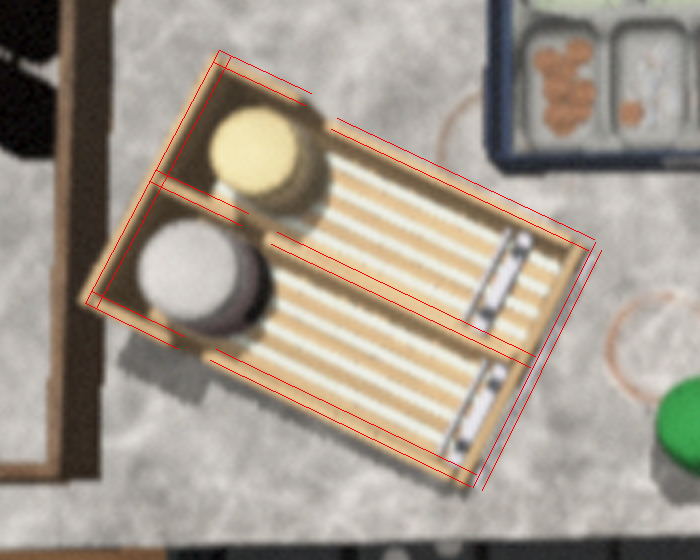

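View pics/sideov.png

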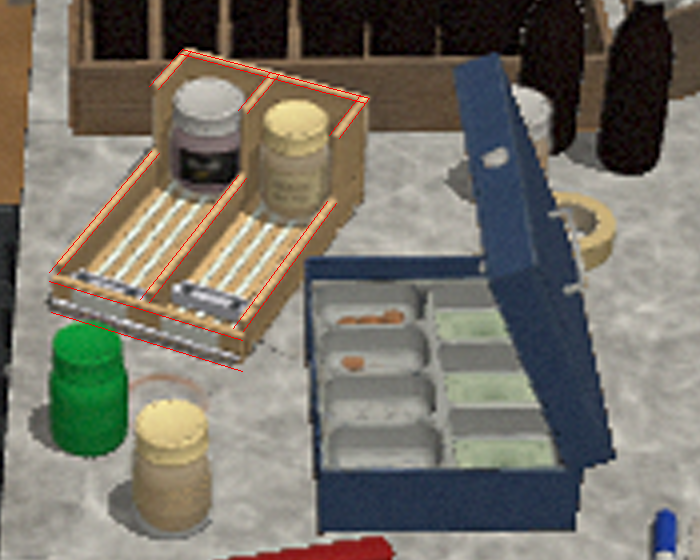

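```bash
cat >> h.py <<'E'
def rotv(a):
    x=np.array([0,0,-1.]);y=np.array([np.cos(a),np.sin(a),0]);return R.from_matrix(np.c_[x,y,np.cross(x,y)]).as_rotvec()
def lid(c,z,u,v,lo,hi,r=22):
    hsv=cv2.cvtColor(c["image"],cv2.COLOR_BGR2HSV);m=cv2.inRange(hsv,lo,hi);k=np.zeros_like(m);k[v-r:v+r,u-r:u+r]=255;m&=k
    n,l,st,ce=cv2.connectedComponentsWithStats(m);i=1+np.argmax(st[1:,4])
    q=np.argwhere(l==i);P=cast(c,q[:,1],q[:,0],z)[:,:2].astype(np.float32)
    return st[i].tolist(),P.mean(0).round(4),cv2.minEnclosingCircle(P)
E
python3 - <<'E'
from h import *
from cell import manip, cams, inverse_kinematics as ik
t=load("pics/top0.npz");s=load("pics/side0.npz")
Y=((20,30,175),(34,120,255))
print("old",lid(t,.104,172,205,*Y)); print("new",lid(t,.092,319,244,*Y,r=25))
print("old s",lid(s,.104,354,162,*Y)); print("new s",lid(s,.092,323,237,*Y))
for n,c in(("top",t),("side",s)):
    P=cloud(c).reshape(-1,3)
    for x0 in np.arange(.55,.8,.03):
        m=(P[:,0]>x0)&(P[:,0]<x0+.03)&(P[:,1]>-.05)&(P[:,1]<.3)
        Q=P[m&(P[:,2]>.03)]
        if len(Q): print(n,round(x0,2),len(Q),"zmax",Q[:,2].max().round(3),"y",Q[:,1].min().round(3),Q[:,1].max().round(3))
yaw=1.105
for d in(1,-1):
    a=yaw+d*np.pi/2
    for p in([.56,.37,.104],[.5,.33,.35],[.52,.27,.104],[.465,.02,.05],[.54,.31,.2]):
        q=ik(p,rotv(a)); print(d,p,None if q is None else np.round(q,2))
c=cams.capture("wrist");print(c["T_tool_cam"].round(3),c["intrinsics"].round(1))
E
```

```text
old ([160, 192, 22, 21, 355], array([0.5733, 0.3776], dtype=float32), ((0.5728719830513, 0.3780525326728821), 0.026857970282435417))
new ([308, 232, 23, 22, 378], array([0.469 , 0.0191], dtype=float32), ((0.4691392779350281, 0.019218984991312027), 0.02701810747385025))
old s ([346, 155, 16, 10, 118], array([0.5738, 0.3761], dtype=float32), ((0.5721917152404785, 0.3755480945110321), 0.027438553050160408))
new s ([314, 229, 18, 13, 178], array([0.4683, 0.0174], dtype=float32), ((0.4691212475299835, 0.01797628030180931), 0.02679266594350338))
top 0.55 435 zmax 0.071 y -0.005 0.299
top 0.58 520 zmax 0.07 y -0.05 0.299
top 0.61 428 zmax 0.068 y -0.05 0.246
top 0.64 692 zmax 0.067 y -0.005 0.244
top 0.67 1432 zmax 0.254 y -0.008 0.247
top 0.7 1233 zmax 0.258 y -0.006 0.247
top 0.73 261 zmax 0.216 y -0.006 0.246
top 0.76 161 zmax 0.175 y -0.007 0.247
side 0.55 191 zmax 0.069 y -0.011 0.299
side 0.58 486 zmax 0.071 y -0.013 0.3
side 0.61 444 zmax 0.067 y -0.012 0.254
side 0.64 500 zmax 0.07 y -0.013 0.256
side 0.67 849 zmax 0.253 y -0.015 0.253
side 0.7 1008 zmax 0.259 y -0.017 0.255
side 0.73 636 zmax 0.214 y -0.019 0.248
side 0.76 303 zmax 0.174 y -0.015 0.253
1 [0.56, 0.37, 0.104] [ 0.55  0.33  1.71  0.    1.1  -2.13]
1 [0.5, 0.33, 0.35] [ 0.54  0.07  1.57  0.    1.51 -2.13]
1 [0.52, 0.27, 0.104] [ 0.44  0.18  1.9   0.    1.06 -2.24]
1 [0.465, 0.02, 0.05] None
1 [0.54, 0.31, 0.2] [ 0.48  0.17  1.73  0.    1.25 -2.19]
-1 [0.56, 0.37, 0.104] [ 0.55  0.33  1.71 -0.    1.1   1.01]
-1 [0.5, 0.33, 0.35] [ 0.54  0.07  1.57 -0.    1.51  1.01]
-1 [0.52, 0.27, 0.104] [ 0.44  0.18  1.9  -0.    1.06  0.9 ]
-1 [0.465, 0.02, 0.05] [-0.01  0.02  2.19 -0.    0.93  0.46]
-1 [0.54, 0.31, 0.2] [ 0.48  0.17  1.73 -0.    1.25  0.95]
[[-0.001 -0.272  0.962 -0.18 ]
 [ 1.    -0.002  0.001  0.001]
 [ 0.001  0.962  0.272 -0.07 ]
 [ 0.     0.     0.     1.   ]] [[407.8   0.  315.9]
 [  0.  407.8 247.1]
 [  0.    0.    1. ]]
```

```bash
python3 - <<'E'
from h import *
from cell import manip, cams, inverse_kinematics as ik
t=load("pics/top0.npz");P=cloud(t).reshape(-1,3);m=(P[:,1]>.42)&(P[:,1]<.8)&(P[:,0]>.3)&(P[:,0]<.9);print(np.nanmax(P[m][:,2]))
m&=P[:,2]>.06
print(P[m&(P[:,2]>.15)][:,:2].min(0),P[m].min(0))
a=1.105-np.pi/2
manip.move_linear([.161,.656,.42],rate=.25)
manip.set_gripper(0.0,20)
manip.move_pose([.50,.33,.36],rotv(a))
s=manip.state();c=cams.capture("wrist");c["tp"]=s["tool_pos"];c["tr"]=s["tcp_rot"];np.savez("pics/w1.npz",**c);cv2.imwrite("pics/w1.png",c["image"])
print(s["clock"],s["tool_pos"],s["gripper_width"],s["contact_force"])
E
```

```text
0.21306912884667062
[0.40744932 0.44217569] [0.38205664 0.42004711 0.06000041]
4.1917 [0.4997122  0.33078898 0.36021705] 0.0006971132165484674 [-0.31652193  0.59980295  0.36981256]
```

View pics/w1.png

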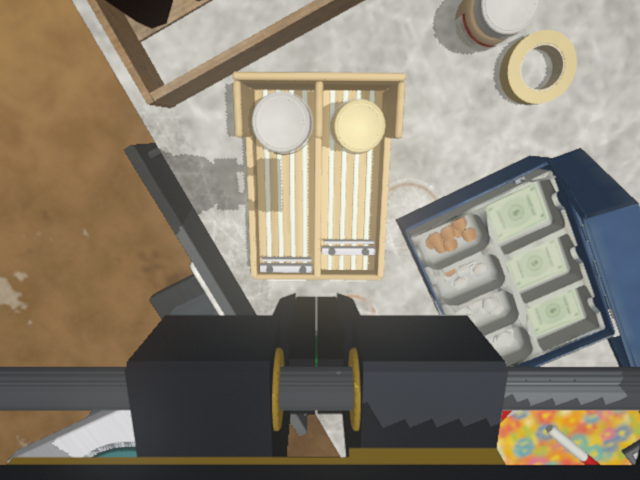

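```bash
python3 - <<'E'
import cv2
im=cv2.imread("pics/w1.png")[60:290,220:415]
cv2.imwrite("pics/w1c.png",cv2.resize(im,None,fx=4,fy=2.6,interpolation=cv2.INTER_CUBIC))
E
```

```text
(no output)
```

View pics/w1c.png

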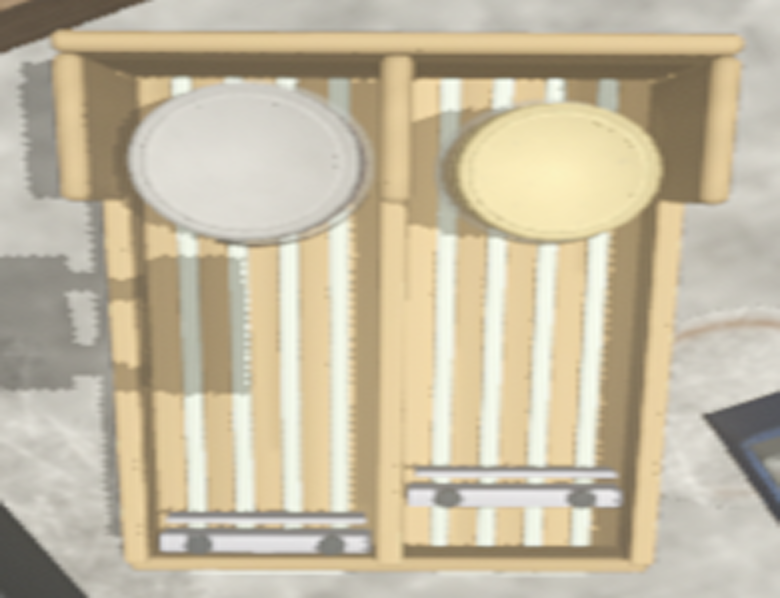

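```bash
cat >> h.py <<'E'
def wcam(n):
    c=load(n);T=np.eye(4);T[:3,:3]=R.from_rotvec(c["tr"]).as_matrix();T[:3,3]=c["tp"];T=T@c["T_tool_cam"]
    c["position"]=T[:3,3];c["orientation"]=R.from_matrix(T[:3,:3]).as_rotvec();return c
class Rack:
    def __init__(s,x,y,a): s.p=np.array([x,y]);s.a=a;s.M=np.array([[np.cos(a),-np.sin(a)],[np.sin(a),np.cos(a)]])
    def w(s,q): q=np.asarray(q,float);return np.r_[s.p+s.M@q[:2],q[2:]]
    def r(s,q): q=np.asarray(q,float);return np.r_[s.M.T@(q[:2]-s.p),q[2:]]
E
python3 - <<'E'
from h import *
from scipy.optimize import least_squares
c=wcam("pics/w1.npz")
X=lambda x,y:(220+x/4,60+y/2.6)
M=np.array([(.123,.086,.108),(.123,-.086,.108),(.06,0,.108),(-.115,0,.042),(.05,.086,.042),(.05,-.086,.042),(-.123,.086,.036),(-.123,-.086,.036)])
o=np.array([X(53,32),X(742,32),X(397,200),X(389,545),X(107,220),X(682,220),X(125,570),X(650,570)])
f=lambda p:np.array([proj(c,Rack(*p).w(m))[0] for m in M])-o
r=least_squares(lambda p:f(p).ravel(),[.503,.327,1.105],loss='soft_l1');print(r.x.round(4),f(r.x).round(1).tolist())
rk=Rack(*r.x)
Y=((20,30,175),(34,120,255))
P=lid(c,.104,359,126,*Y,r=32);print("old",P,rk.r(P[2][0]))
for v in(474,470,478,487,507):
    print(v,rk.r(cast(c,*X(520,v),.027)[0]).round(4))
print("lane",rk.r(cast(c,282,122,.098)[0]))
C=cloud(c)
for u,v in((359,126),(340,242),(345,251),(330,180),(319,180),(319,110),(500,250)): print(u,v,C[v,u].round(4))
E
```

```text
[0.5048 0.3353 1.0977] [[-1.5, -2.8], [1.7, -1.4], [-0.4, -0.1], [0.0, 6.7], [-0.9, -0.2], [0.5, 0.9], [0.5, 0.8], [0.2, 1.8]]
old ([334, 94, 52, 64, 2345], array([0.5737, 0.3795], dtype=float32), ((0.5747417211532593, 0.3788765072822571), 0.03394843637943268)) [ 0.07064951 -0.04244398]
474 [-0.0731 -0.0423  0.027 ]
470 [-0.0711 -0.0422  0.027 ]
478 [-0.0752 -0.0424  0.027 ]
487 [-0.0799 -0.0425  0.027 ]
507 [-0.0904 -0.0428  0.027 ]
lane [0.07441346 0.0382945  0.098     ]
359 126 [0.5738 0.3797 0.1017]
340 242 [0.4975 0.2566 0.0246]
345 251 [0.4982 0.2432 0.0267]
330 180 [0.521  0.333  0.0101]
319 180 [0.5097 0.3427 0.042 ]
319 110 [0.5438 0.4119 0.1089]
500 250 [0.6729 0.165  0.0516]
```

```bash
cat >> h.py <<'E'
YAW=1.10; A=YAW-np.pi/2
ex=np.array([np.cos(YAW),np.sin(YAW)]); ey=np.array([-np.sin(YAW),np.cos(YAW)])
OLD=np.array([.5737,.3782])
E
python3 - <<'E'
from h import *
from cell import manip
p=OLD+ex*.008
rv=rotv(A)
manip.move_pose([*p,.135],rv)
manip.dwell(.2);s=manip.state();f0=s["contact_force"];print(s["clock"],s["tool_pos"],f0.round(2))
np.save("f0.npy",f0)
manip.move_linear([*p,.110],rate=.05)
z=.110
while z>.096:
    z-=.001;manip.move_linear([*p,z],rate=.03)
    s=manip.state();f=s["contact_force"]-f0
    if z<.1085: print(round(s["clock"],2),round(z,4),s["tool_pos"].round(4),f.round(2))
    if f[2]>4: break
E
```

```text
5.4083 [0.5785067  0.38604806 0.13797017] [ 0.37 -0.41 -0.54]
6.56 0.108 [0.5773 0.3853 0.108 ] [-0.66  1.02  0.39]
6.81 0.107 [0.5772 0.3853 0.1069] [-0.04  0.57  0.59]
7.06 0.106 [0.5773 0.3853 0.1059] [-1.02  0.74  0.09]
7.31 0.105 [0.5772 0.3853 0.1049] [-0.36  0.23  0.57]
7.56 0.104 [0.5772 0.3853 0.1039] [-0.75  0.97  1.62]
7.81 0.103 [0.5772 0.3853 0.1029] [-0.34 -0.38  0.78]
8.06 0.102 [0.5773 0.3853 0.1019] [-0.82  0.82  0.4 ]
8.31 0.101 [0.5772 0.3853 0.1009] [ 0.32 -0.73 -0.03]
8.56 0.1 [0.5772 0.3853 0.0999] [-0.25 -0.94  0.83]
8.81 0.099 [0.5773 0.3853 0.0989] [-0.88  0.09 -0.05]
9.06 0.098 [0.5773 0.3853 0.0979] [-0.99 -0.88  0.83]
9.31 0.097 [0.5772 0.3853 0.0969] [-0.37  0.68  0.13]
9.56 0.096 [0.5773 0.3853 0.0959] [-0.92  0.67  1.34]
```

```bash
python3 - <<'E'
from h import *
from cell import manip,cams
s=manip.state();c=cams.capture("wrist");cv2.imwrite("pics/w2.png",c["image"]);print(s["gripper_width"],s["contact_force"])
c=cams.capture("side");cv2.imwrite("pics/s2.png",cv2.resize(c["image"][90:260,250:450],None,fx=4,fy=3.5))
E
```

```text
0.000463619517537293 [-0.55050654  0.26390551  0.80109672]
```

View pics/w2.png

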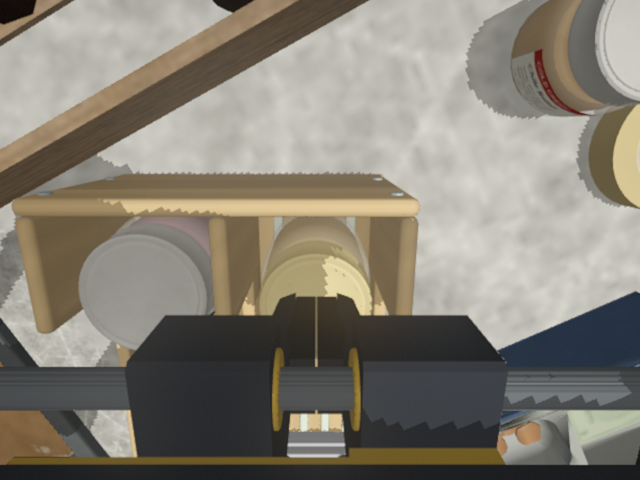

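View pics/s2.png

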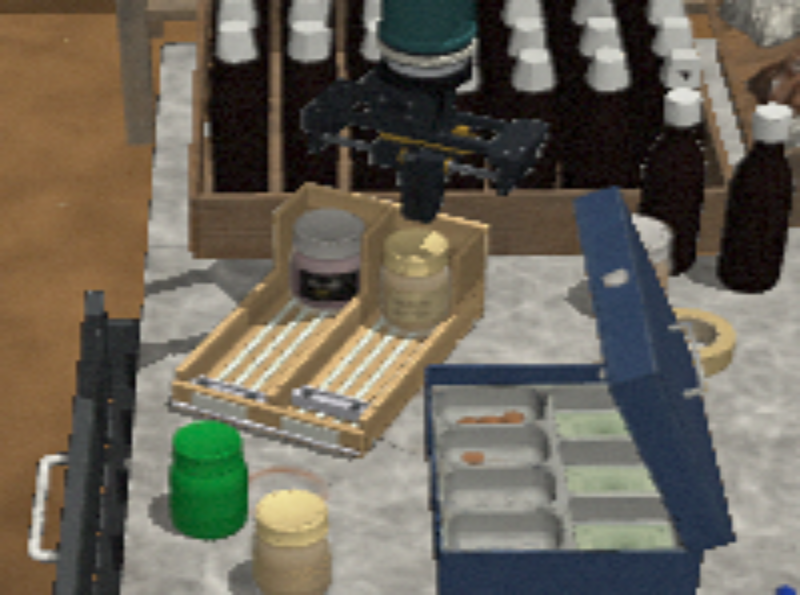

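```bash
python3 - <<'E'
from h import *
from cell import manip,cams
s=manip.state();c=cams.capture("wrist");c["tp"]=s["tool_pos"];c["tr"]=s["tcp_rot"];np.savez("pics/w2.npz",**c)
c=wcam("pics/w2.npz");print(s["clock"],s["tool_pos"],s["tcp_rot"],rotv(A),proj(c,s["tool_pos"]),c["position"])
C=cloud(c)
for u,v in((305,297),(325,297),(316,310),(300,275),(340,275),(316,270),(140,260),(370,206),(230,222),(316,235)): print(u,v,C[v,u].round(4),c["z_map"][v,u])
d=cams.capture("side");P=cloud(d);
Z=P[90:200,300:420,2];
for v in range(126,160,2): print(v,[ (int(1000*P[v,u,2]),int(1000*P[v,u,0]),int(1000*P[v,u,1])) for u in (350,354,358)])
E
```

```text
9.6583 [0.57731479 0.3853263  0.09595301] [ 1.54689845  0.9484734  -1.54695023] [ 1.54693976  0.94843683 -1.54693976] [[315.85225085 288.15141614]] [0.60957309 0.44825799 0.27562854]
305 297 [0.5778 0.3955 0.1289] 0.15789588
325 297 [0.5849 0.3924 0.13  ] 0.15669684
316 310 [0.5737 0.3781 0.1029] 0.18765287
300 275 [0.5749 0.3963 0.102 ] 0.18397103
340 275 [0.591  0.3882 0.1021] 0.18383285
316 270 [0.5823 0.395  0.1014] 0.18397051
140 260 [0.5118 0.4347 0.0969] 0.18740447
370 206 [0.6161 0.4116 0.1069] 0.17040972
230 222 [0.5578 0.4314 0.0974] 0.18204537
316 235 [0.5867 0.4036 0.0748] 0.20691074
126 [(233, 559, 372), (237, 571, 365), (240, 583, 361)]
128 [(228, 559, 369), (235, 571, 357), (241, 582, 347)]
130 [(219, 559, 371), (221, 571, 368), (228, 583, 356)]
132 [(216, 559, 364), (197, 573, 394), (217, 584, 361)]
134 [(207, 559, 367), (219, 570, 348), (215, 583, 354)]
136 [(197, 559, 371), (209, 571, 352), (213, 583, 345)]
138 [(181, 560, 384), (205, 571, 347), (205, 583, 346)]
140 [(176, 560, 380), (176, 573, 380), (202, 583, 339)]
142 [(165, 560, 385), (174, 573, 371), (177, 585, 367)]
144 [(163, 560, 376), (162, 573, 378), (165, 586, 372)]
146 [(152, 561, 381), (150, 574, 384), (160, 586, 369)]
148 [(146, 561, 379), (146, 574, 378), (152, 586, 369)]
150 [(136, 561, 382), (139, 574, 378), (140, 587, 376)]
152 [(89, 564, 440), (131, 574, 378), (101, 590, 422)]
154 [(88, 564, 429), (92, 577, 422), (100, 590, 411)]
156 [(98, 562, 402), (103, 575, 395), (101, 589, 398)]
158 [(102, 562, 386), (107, 574, 377), (99, 588, 389)]
```

```bash
python3 - <<'E'
from h import *
c=load("pics/w2.npz");T=c["T_tool_cam"];K=c["intrinsics"]
def tp(u,v):
    z=c["z_map"][v,u];return (T@[ (u-K[0,2])/K[0,0]*z,(v-K[1,2])/K[1,1]*z,z,1])[:3].round(4)
for u,v in((200,318),(200,340),(430,318),(430,340),(316,420),(150,440),(600,390),(278,360),(290,300),(300,296),(300,305),(330,300),(345,300),(300,330),(335,320),(310,350),(310,380)): print(u,v,tp(u,v))
print(c["T_tool_cam"])
E
```

```text
200 318 [-0.1036 -0.0235 -0.0343]
200 340 [-0.1142 -0.0205 -0.0351]
430 318 [-0.104   0.0233 -0.0344]
430 340 [-0.1131  0.0208 -0.0344]
316 420 [ 8.610e-02 -1.000e-04  1.423e-01]
150 440 [-0.1221 -0.028  -0.0206]
600 390 [-0.1146  0.0523 -0.025 ]
278 360 [-0.1133 -0.0068 -0.0305]
290 300 [-0.0404 -0.0095 -0.0113]
300 296 [-0.0065 -0.0072  0.0013]
300 305 [-0.0414 -0.0058 -0.0097]
330 300 [-0.0372  0.0054 -0.0099]
345 300 [-0.04    0.0108 -0.0111]
300 330 [-0.0611 -0.005  -0.0097]
335 320 [-0.0546  0.0065 -0.0101]
310 350 [-0.0739 -0.0016 -0.0099]
310 380 [-0.1132 -0.001  -0.0263]
[[ 5.28119803e-04 -2.71256197e-01  9.62507037e-01 -1.79676621e-01]
 [ 9.99998997e-01 -1.12155497e-03 -8.64770830e-04  1.99976937e-04]
 [ 1.31407900e-03  9.62506529e-01  2.71255333e-01 -7.07146567e-02]
 [ 0.00000000e+00  0.00000000e+00  0.00000000e+00  1.00000000e+00]]
```

The depth readings from the wrist and side cameras agree: the real fingertips end about 34 mm above the reported TCP. I'll carry on down slowly and let contact settle the offset.

```bash
python3 - <<'E'
from h import *
from cell import manip
p=OLD+ex*.008
f0=np.array([-.4,.3,.5])
manip.move_linear([*p,.080],rate=.04)
z=.080
while z>.058:
    z-=.001;manip.move_linear([*p,z],rate=.03)
    s=manip.state();f=s["contact_force"]-f0
    print(round(s["clock"],2),round(z,4),s["tool_pos"].round(4),f.round(2))
    if f[2]>4: break
E
```

```text
10.56 0.079 [0.5775 0.3854 0.0792] [-0.01 -0.1  -0.52]
10.81 0.078 [0.5773 0.3853 0.078 ] [ 0.08 -0.29 -0.1 ]
11.06 0.077 [0.5772 0.3853 0.0769] [ 0.43 -0.83  0.09]
11.31 0.076 [0.5772 0.3853 0.0759] [ 0.58 -0.1  -0.36]
11.56 0.075 [0.5772 0.3853 0.0749] [ 0.32 -0.7  -0.54]
11.81 0.074 [0.5773 0.3853 0.0739] [-0.27 -0.09  0.03]
12.06 0.073 [0.5772 0.3853 0.0729] [-0.47 -0.92  0.28]
12.31 0.072 [0.5773 0.3853 0.0719] [ 1.41 -0.4   0.02]
12.56 0.071 [0.5773 0.3853 0.0709] [-0.34 -0.13 -0.23]
12.81 0.07 [0.5777 0.3856 0.0706] [ 0.11 -0.13  2.41]
13.06 0.069 [0.5781 0.3859 0.0705] [-0.18 -0.77  5.81]
```

```bash
python3 - <<'E'
from h import *
from cell import manip,cams
p=OLD+ex*.008
f0=np.array([-.4,.3,.5])
z=.0683
manip.move_linear([*p,z],rate=.03)
def rd(n=1):
    s=manip.state();f=s["contact_force"]-f0;q=s["tool_pos"];d=(q[:2]-p);return s,np.array([f[:2]@ex,f[:2]@ey,f[2]]),np.array([d@ex,d@ey,q[2]])
for d in(0,.01,.025,.04,.06,.08,.09):
    manip.move_linear([*(p-ex*d),z],rate=.06)
    s,f,q=rd();print(round(s["clock"],2),d,q.round(4),f.round(2))
    if f[2]<5: z-=.0008
    if f[2]>11: z+=.0008
c=cams.capture("side");cv2.imwrite("pics/s3.png",cv2.resize(c["image"][90:260,250:450],None,fx=4,fy=3.5))
E
```

```text
13.56 0 [ 0.0012 -0.0006  0.0705] [-0.54  0.05  6.89]
13.88 0.01 [-0.0087 -0.0009  0.0704] [ 1.03 -0.46  6.49]
14.28 0.025 [-0.0241 -0.0011  0.0704] [-0.09 -0.8   8.14]
14.68 0.04 [-0.0391 -0.0011  0.0704] [-0.21 -0.75  7.37]
15.16 0.06 [-0.059  -0.0012  0.0704] [-0.08 -0.96  8.23]
15.64 0.08 [-0.079  -0.0012  0.0704] [ 0.19 -0.99  7.99]
15.96 0.09 [-0.0889 -0.0013  0.0704] [ 0.58 -1.42  8.66]
```

View pics/s3.png

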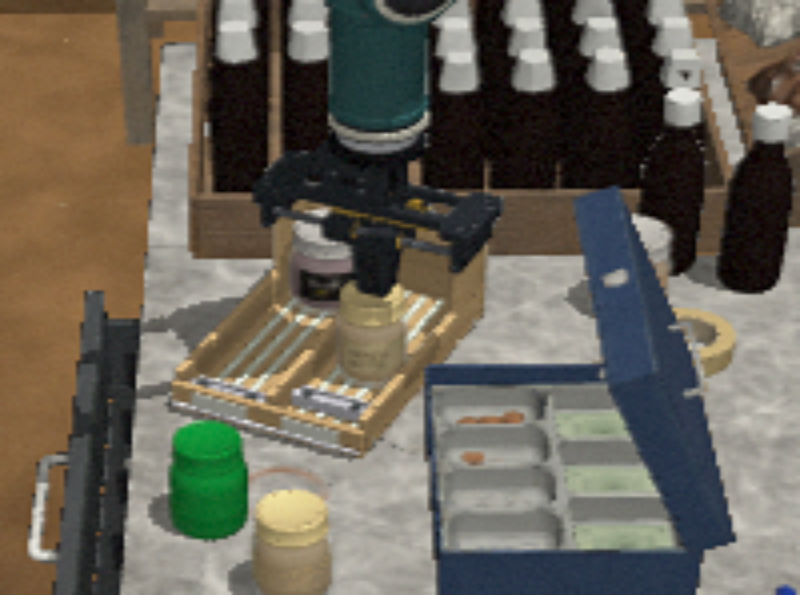

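```bash
python3 - <<'E'
from h import *
from cell import manip,cams
p=OLD+ex*.008
f0=np.array([-.4,.3,.5])
z=.0683
def rd():
    F=[]
    for i in range(3):
        s=manip.state();F.append(s["contact_force"]-f0);manip.dwell(.03)
    f=np.mean(F,0);q=s["tool_pos"];d=(q[:2]-p);return s,np.array([f[:2]@ex,f[:2]@ey,f[2]]),np.array([d@ex,d@ey,q[2]])
d=.09
while d<.140:
    d+=.004 if d<.105 else .002
    manip.move_linear([*(p-ex*d),z],rate=.04)
    s,f,q=rd();print(round(s["clock"],2),round(d,4),q.round(4),f.round(2))
    if f[2]<5: z-=.0008
    if f[2]>10: z+=.0008
    if f[0]>2.3: break
c=cams.capture("side");cv2.imwrite("pics/s4.png",cv2.resize(c["image"][90:260,250:450],None,fx=4,fy=3.5))
c["tp"]=0;np.savez("pics/s4.npz",**c)
E
```

```text
16.32 0.094 [-0.0925 -0.0013  0.0704] [ 1.44 -0.47  7.25]
16.68 0.098 [-0.0964 -0.0013  0.0704] [ 1.67 -0.88  6.96]
17.02 0.102 [-0.1004 -0.0013  0.0704] [ 1.59 -0.96  7.09]
17.38 0.106 [-0.1044 -0.0013  0.0704] [ 1.89 -1.26  7.37]
17.73 0.108 [-0.1061 -0.0013  0.0705] [ 2.34 -0.93  6.83]
```

View pics/s4.png

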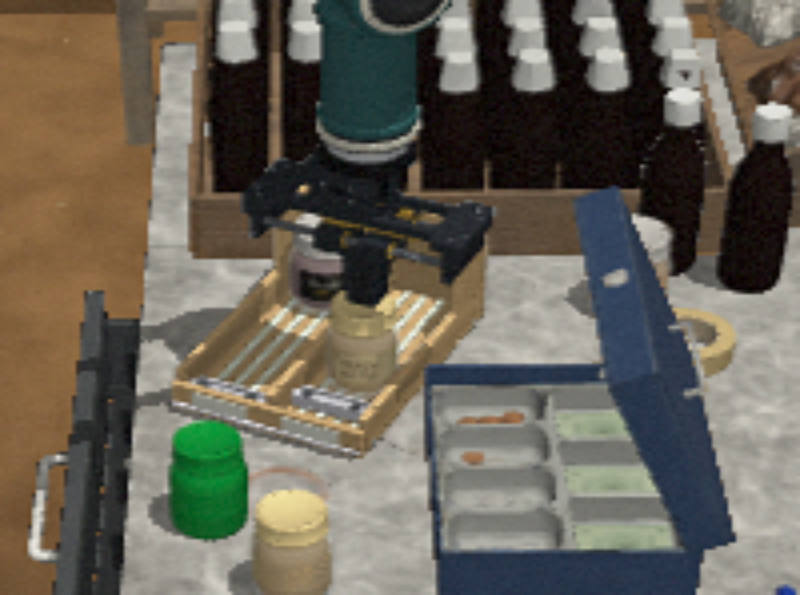

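```bash
cat > drag.py <<'E'
from h import *
from cell import manip,cams
import sys
p=OLD+ex*.008
f0=np.array([-.4,.3,.5])
def rd():
    F=[]
    for i in range(3):
        s=manip.state();F.append(s["contact_force"]-f0);manip.dwell(.03)
    f=np.mean(F,0);q=s["tool_pos"];d=(q[:2]-p);return s,np.array([f[:2]@ex,f[:2]@ey,f[2]]),np.array([d@ex,d@ey,q[2]])
def go(d,dmax,thr,z=.0683,st=.002):
    while d<dmax:
        d+=st
        manip.move_linear([*(p-ex*d),z],rate=.04)
        s,f,q=rd();print(round(s["clock"],2),round(d,4),q.round(4),"lag",round(d+q[0],4),f.round(2))
        if f[2]<5: z-=.0008
        if f[2]>10: z+=.0008
        if f[0]>thr: break
    c=cams.capture("side");cv2.imwrite(f"pics/s_{int(d*1000)}.png",cv2.resize(c["image"][90:260,250:450],None,fx=4,fy=3.5))
E
python3 -c "
from drag import *
go(.108,.134,3.3)"; ls pics
```

```text
18.12 0.11 [-0.1081 -0.0013  0.0704] lag 0.0019 [ 2.05 -0.79  6.91]
18.48 0.112 [-0.1101 -0.0013  0.0704] lag 0.0019 [ 2.46 -0.69  7.13]
18.82 0.114 [-0.1121 -0.0013  0.0704] lag 0.0019 [ 2.26 -0.5   7.25]
19.18 0.116 [-0.1141 -0.0013  0.0704] lag 0.0019 [ 2.52 -0.98  6.48]
19.52 0.118 [-0.1161 -0.0013  0.0704] lag 0.0019 [ 2.43 -0.99  6.66]
19.88 0.12 [-0.1181 -0.0013  0.0704] lag 0.0019 [ 2.24 -0.26  6.94]
20.23 0.122 [-0.12   -0.0013  0.0705] lag 0.002 [ 2.75 -0.43  6.44]
20.57 0.124 [-0.122  -0.0014  0.0704] lag 0.002 [ 2.4  -0.82  6.58]
20.93 0.126 [-0.1236 -0.0013  0.0706] lag 0.0024 [ 3.86 -0.53  6.77]
s2.png
s3.png
s4.npz
s4.png
s_126.png
side0.npz
side0.png
sidecrop.png
sideov.png
top0.npz
top0.png
topcrop.png
topov.png
w1.npz
w1.png
w1c.png
w2.npz
w2.png
```

View pics/s_126.png

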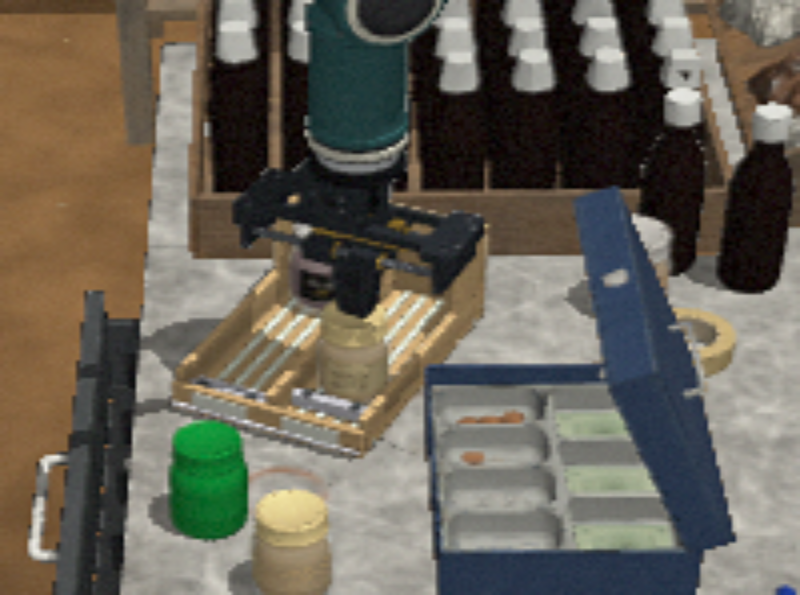

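```bash
python3 -c "
from drag import *
go(.126,.129,5.0,st=.001)"
```

```text
21.32 0.127 [-0.1242 -0.0014  0.0708] lag 0.0028 [4.74 0.08 6.95]
21.68 0.128 [-0.1248 -0.0015  0.071 ] lag 0.0032 [ 4.1  -0.02  7.79]
22.02 0.129 [-0.1255 -0.0017  0.0713] lag 0.0035 [ 4.9  -0.17  8.69]
```

```bash
python3 -c "
from drag import *
z=.0683
manip.move_linear([*(p-ex*.1275),z],rate=.02);s,f,q=rd();print(q.round(4),f.round(2))
for d,z in((.1268,.0683),(.1262,.0690),(.1262,.0697),(.1262,.0704),(.1262,.0712),(.1262,.0725)):
    manip.move_linear([*(p-ex*d),z],rate=.02);s,f,q=rd();print(round(s['clock'],2),z,q.round(4),f.round(2))
manip.move_linear([*(p-ex*.1262),.13],rate=.1)
e=p+ex*.05;manip.move_linear([*e,.30],rate=.25)
s=manip.state();c=cams.capture('wrist');c['tp']=s['tool_pos'];c['tr']=s['tcp_rot'];np.savez('pics/w3.npz',**c);cv2.imwrite('pics/w3.png',c['image'])
c=cams.capture('side');cv2.imwrite('pics/s5.png',cv2.resize(c['image'][90:260,250:450],None,fx=4,fy=3.5))
np.savez('pics/s5.npz',**c)
print(manip.state()['clock'])
"
```

```text
[-0.1245 -0.0015  0.0709] [4.07 0.01 7.55]
22.77 0.0683 [-0.1241 -0.0014  0.0707] [ 4.1  -0.44  7.43]
23.12 0.069 [-0.1252 -0.0007  0.0704] [1.51 0.4  7.03]
23.48 0.0697 [-0.1256 -0.0005  0.0704] [ 2.04 -0.73  5.26]
23.82 0.0704 [-1.264e-01  1.000e-04  7.040e-02] [0.15 0.11 4.55]
24.18 0.0712 [-0.1271  0.0004  0.0705] [-0.31 -0.61  0.56]
24.52 0.0725 [-1.263e-01  1.000e-04  7.230e-02] [-0.31 -0.2  -0.45]
26.5167
```

View pics/w3.png

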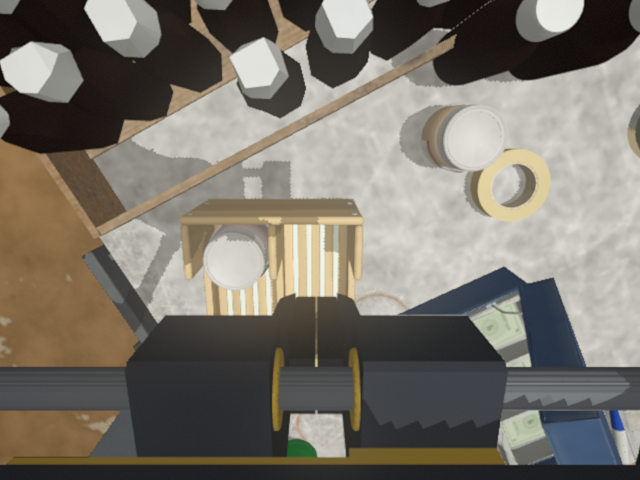

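View pics/s5.png

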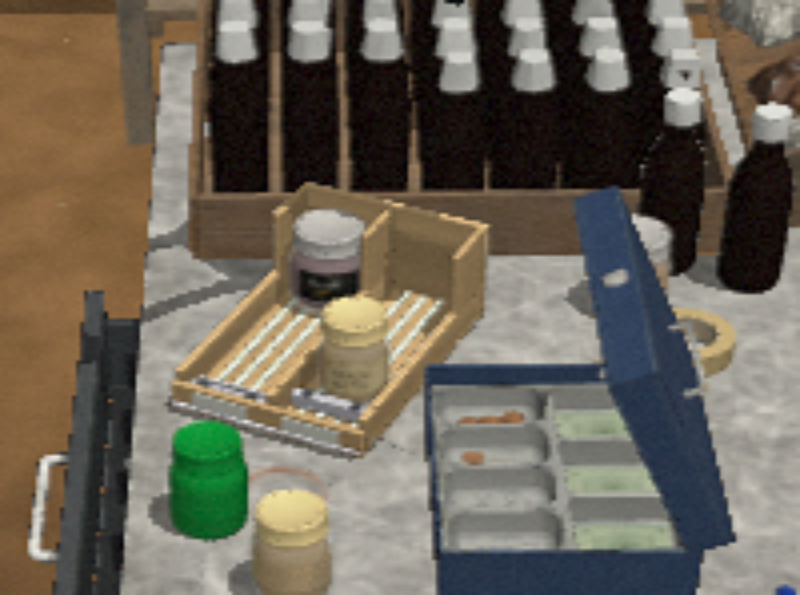

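```bash
cat >> h.py <<'E'
NEW=np.array([.4690,.0185]); GA=A+1.1
E
python3 - <<'E'
from h import *
from cell import manip,cams,inverse_kinematics as ik
print(ik([*NEW,.009],rotv(GA)))
manip.move_pose([*NEW,.17],rotv(GA))
manip.set_gripper(.088,20)
s=manip.state();c=cams.capture('wrist');c['tp']=s['tool_pos'];c['tr']=s['tcp_rot'];np.savez('pics/w4.npz',**c);cv2.imwrite('pics/w4.png',c['image'])
c=cams.capture('top');np.savez('pics/t4.npz',**c);cv2.imwrite('pics/t4.png',cv2.resize(c['image'][165:300,110:370],None,fx=3,fy=3))
d=cams.capture('side')
Y=((20,30,175),(34,120,255))
for n,k,uv in(("top",c,None),("side",d,(338,179))):
    u,v=proj(k,[*(OLD-ex*.12),.104])[0].astype(int);print(n,lid(k,.104,u,v,*Y,r=18))
print(s["clock"],s["gripper_width"])
E
```

```text
[-1.36501542e-02  9.31305217e-02  2.20738652e+00 -4.44089210e-16
  8.41075614e-01 -6.42853827e-01]
top ([196, 211, 30, 23, 401], array([0.5209, 0.272 ], dtype=float32), ((0.526492714881897, 0.28138527274131775), 0.03910328075289726))
side ([343, 182, 9, 6, 14], array([0.5433, 0.2383], dtype=float32), ((0.5469977259635925, 0.2400701940059662), 0.018190184608101845))
29.4917 0.08800097894513817
```

View pics/w4.png

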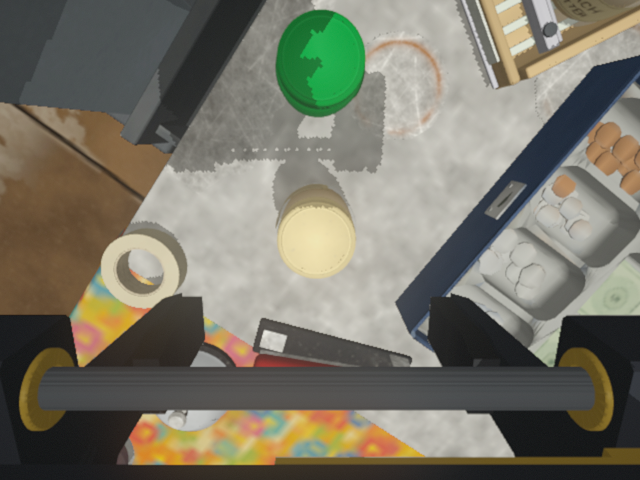

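View pics/t4.png

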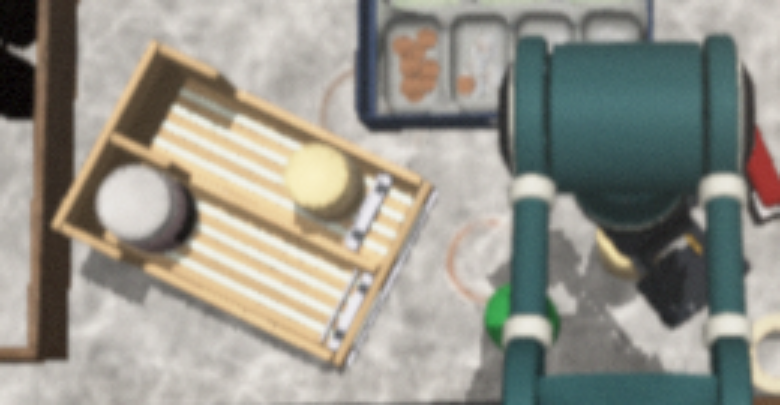

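```bash
python3 - <<'E'
from h import *
from cell import manip,cams
c=wcam("pics/w4.npz");Y=((20,30,175),(34,120,255))
print("new",lid(c,.092,316,238,*Y,r=45), cast(c,316,240,.092))
t=load("pics/t4.npz");print("old top pick",cast(t,110+318/3,165+177/3,.104))
K=((22,45,200),(32,120,255));print(lid(t,.104,216,224,*K,r=16))
d=load("pics/s5.npz");print("old side",cast(d,250+354/4,90+312/3.5,.104),lid(d,.104,338,179,*K,r=12))
print("drag est",OLD-ex*.1225)
# finger tips
k=load("pics/w4.npz");T=k["T_tool_cam"];Kk=k["intrinsics"]
for u,v in((190,300),(445,300),(185,310),(450,310)):
    z=k["z_map"][v,u];print((T@[(u-Kk[0,2])/Kk[0,0]*z,(v-Kk[1,2])/Kk[1,1]*z,z,1])[:3].round(4))
E
```

```text
new ([276, 205, 81, 74, 4736], array([0.4689, 0.0203], dtype=float32), ((0.46860599517822266, 0.020975057035684586), 0.026719843968749046)) [[0.46838664 0.0209285  0.092     ]]
old top pick [[0.51755112 0.26675416 0.104     ]]
([204, 213, 22, 21, 330], array([0.5202, 0.2705], dtype=float32), ((0.5200681686401367, 0.27063238620758057), 0.02601836435496807))
old side [[0.52109248 0.26845494 0.104     ]] ([331, 175, 16, 10, 97], array([0.5203, 0.2703], dtype=float32), ((0.5197743773460388, 0.26697590947151184), 0.025552641600370407))
drag est [0.51813448 0.2690271 ]
[-0.0362 -0.047  -0.0089]
[-0.0377  0.0492 -0.0094]
[-0.0471 -0.0454 -0.0098]
[-0.0461  0.0485 -0.0092]
```

```bash
python3 - <<'E'
from h import *
from cell import manip,cams
N=np.array([.4688,.0197])
manip.move_linear([*N,.11],rate=.2)
manip.move_linear([*N,.010],rate=.12)
s=manip.state();print(s["clock"],s["tool_pos"],s["contact_force"].round(2))
manip.set_gripper(.0,20)
s=manip.state();print(s["clock"],s["gripper_width"],s["contact_force"].round(2))
c=cams.capture('wrist');cv2.imwrite('pics/w5.png',c['image'])
E
```

```text
31.075 [0.46976583 0.01967591 0.01083807] [-0.09  0.14  0.54]
31.65 0.056540305062318066 [-1.51 -0.27  3.4 ]
```

View pics/w5.png

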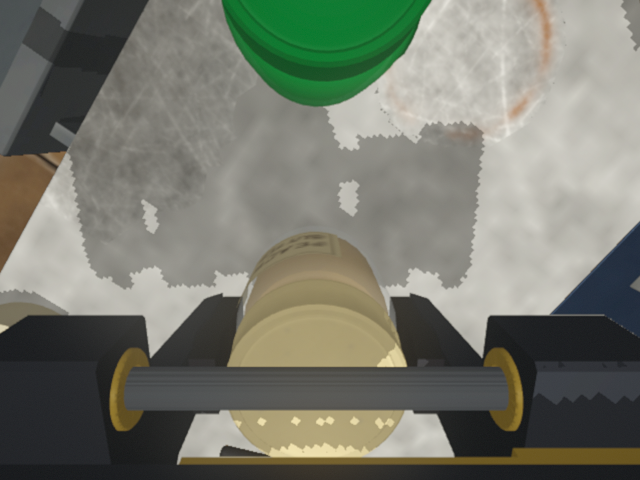

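```bash
python3 - <<'E'
from h import *
from cell import manip,cams
s=manip.state();c=cams.capture("wrist");c["tp"]=s["tool_pos"];c["tr"]=s["tcp_rot"];np.savez("pics/w6.npz",**c);c=wcam("pics/w6.npz")
T=np.eye(4);Rm=R.from_rotvec(c["tr"]).as_matrix()
for u,v in((317,380),(317,306),(317,455),(228,380),(407,380)):
    w=cast(c,u,v,.092)[0];print(w.round(4),(Rm.T@(w-c["tp"])).round(4))
print(s["gripper_width"],s["contact_force"].round(2))
E
```

```text
[0.467 0.024 0.092] [-0.0817  0.001  -0.0046]
[0.454  0.0418 0.092 ] [-0.0817  0.001  -0.0266]
[0.4817 0.0037 0.092 ] [-0.0817  0.001   0.0204]
[0.4472 0.0096 0.092 ] [-0.0817 -0.0234 -0.0047]
[0.487  0.0385 0.092 ] [-0.0817  0.0257 -0.0046]
0.05716786076508793 [-0.88  0.19  3.1 ]
```

```bash
python3 - <<'E'
from h import *
from cell import manip,cams
s=manip.state();x,y,_=s["tool_pos"]
manip.set_gripper(.0,30)
s=manip.state();print(s["gripper_width"],s["contact_force"].round(2))
manip.move_linear([x,y,.030],rate=.05)
for i in range(3):
    s=manip.state();print(s["clock"],s["gripper_width"],s["contact_force"].round(2),s["tool_pos"].round(4));manip.dwell(.1)
c=cams.capture('wrist');cv2.imwrite('pics/w7.png',c['image'])
c=cams.capture('side');cv2.imwrite('pics/s7.png',cv2.resize(c['image'][130:300,230:430],None,fx=4,fy=3.5))
E
```

```text
0.05598251991570624 [-1.37 -0.82  4.55]
32.5167 0.05642899974764356 [-0.04 -0.92 -2.23] [0.4691 0.0197 0.0302]
32.6167 0.05655410437423826 [ 0.21  0.6  -2.53] [0.4687 0.0197 0.0298]
32.7167 0.055935906929059566 [ 0.25  0.15 -2.58] [0.4686 0.0196 0.0297]
```

View pics/w7.png

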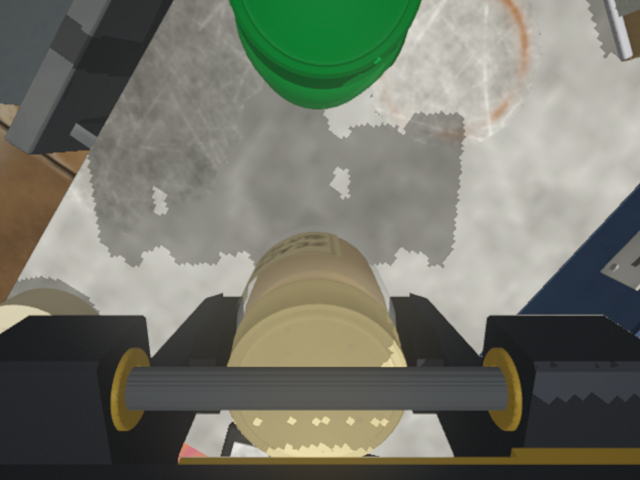

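View pics/s7.png

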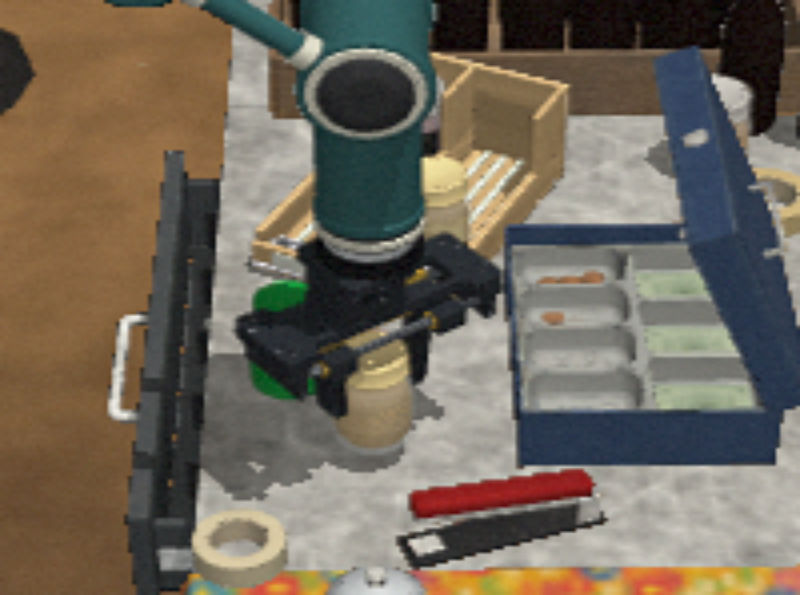

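```bash
python3 - <<'E'
from h import *
im=cv2.imread("pics/w1.png")[130:230,300:400]
cv2.imwrite("pics/w1d.png",cv2.resize(im,None,fx=7,fy=6,interpolation=cv2.INTER_CUBIC))
c=wcam("pics/w1.npz");C=cloud(c)
O=np.array([.520,.2705])
for v in (165,175,185,195,205):
    print(v,[(u,round(1000*float((C[v,u,:2]-O)@ex)),round(1000*float((C[v,u,:2]-O)@ey),1),int(1000*C[v,u,2])) for u in list(range(313,328,2))+list(range(374,394,2))])
E
```

```text
165 [(313, 75, 49.5, 10), (315, 78, 46.8, 42), (317, 78, 44.4, 43), (319, 77, 42.0, 41), (321, 75, 39.3, 9), (323, 75, 36.7, 9), (325, 75, 34.2, 11), (327, 75, 31.6, 9), (374, 75, -28.5, 9), (376, 75, -31.0, 10), (378, 75, -33.7, 9), (380, 77, -34.0, 23), (382, 78, -34.1, 38), (384, 78, -36.2, 40), (386, 78, -38.7, 39), (388, 78, -40.9, 41), (390, 75, -50.5, 0), (392, 75, -53.6, -1)]
175 [(313, 62, 49.4, 10), (315, 65, 46.8, 40), (317, 66, 44.4, 42), (319, 66, 42.0, 42), (321, 62, 39.1, 8), (323, 62, 36.6, 9), (325, 63, 34.0, 10), (327, 62, 31.4, 8), (374, 63, -29.1, 9), (376, 63, -31.6, 9), (378, 63, -34.0, 10), (380, 64, -34.2, 25), (382, 66, -34.3, 41), (384, 66, -36.5, 42), (386, 66, -38.8, 43), (388, 66, -41.2, 43), (390, 62, -51.5, 0), (392, 62, -53.9, 0)]
185 [(313, 50, 49.4, 10), (315, 54, 46.7, 42), (317, 54, 44.3, 41), (319, 54, 41.9, 43), (321, 50, 39.0, 9), (323, 50, 36.5, 9), (325, 50, 33.9, 9), (327, 50, 31.3, 9), (374, 50, -29.6, 9), (376, 50, -32.2, 9), (378, 51, -33.7, 16), (380, 53, -34.1, 30), (382, 54, -34.8, 41), (384, 54, -37.1, 42), (386, 54, -39.5, 42), (388, 49, -49.0, 2), (390, 49, -52.2, 0), (392, 49, -54.4, 1)]
195 [(313, 37, 49.4, 9), (315, 42, 46.7, 42), (317, 41, 44.2, 42), (319, 42, 41.8, 43), (321, 37, 38.9, 9), (323, 37, 36.3, 10), (325, 37, 33.7, 8), (327, 37, 31.1, 10), (374, 37, -30.2, 9), (376, 37, -32.5, 11), (378, 38, -34.1, 17), (380, 41, -33.9, 35), (382, 42, -35.4, 41), (384, 42, -37.9, 41), (386, 42, -40.5, 40), (388, 35, -50.4, -1), (390, 36, -52.7, 0), (392, 36, -55.7, -1)]
205 [(313, 23, 49.3, 9), (315, 29, 46.6, 41), (317, 29, 44.2, 41), (319, 29, 41.7, 41), (321, 24, 38.8, 10), (323, 24, 36.2, 11), (325, 24, 33.6, 10), (327, 23, 30.9, 9), (374, 24, -30.7, 10), (376, 24, -33.2, 10), (378, 26, -33.9, 23), (380, 29, -33.7, 40), (382, 29, -36.1, 41), (384, 29, -38.6, 41), (386, 29, -41.2, 40), (388, 22, -50.8, 0), (390, 22, -53.6, 0), (392, 22, -56.4, -1)]
```

View pics/w1d.png

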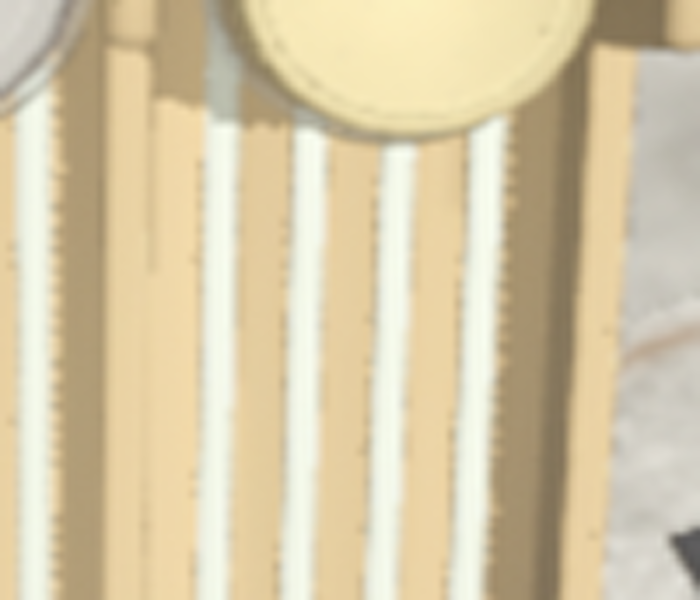

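```bash
cat >> h.py <<'E'
O=np.array([.520,.2705]); TG=O+ex*.070+ey*.002
E
python3 - <<'E'
from h import *
from cell import manip,cams
s=manip.state();x,y,_=s["tool_pos"]
manip.move_linear([x,y,.17],rate=.2)
manip.move_pose([*TG,.17],rotv(A))
manip.dwell(.3)
s=manip.state();print(s["clock"],s["gripper_width"],s["contact_force"].round(2),s["tool_pos"].round(4))
manip.move_linear([*TG,.11],rate=.15);s=manip.state();c=cams.capture('wrist');c['tp']=s['tool_pos'];c['tr']=s['tcp_rot'];np.savez('pics/w8.npz',**c)
cv2.imwrite('pics/w8.png',c['image'])
c=cams.capture('side');cv2.imwrite('pics/s8.png',cv2.resize(c['image'][90:260,250:450],None,fx=4,fy=3.5))
print(s["tool_pos"],TG)
E
```

```text
35.5083 0.05631921468539617 [-0.19 -0.75 -1.59] [0.5502 0.3332 0.1703]
[0.55002934 0.33376796 0.11000047] [0.54996931 0.33379171]
```

View pics/w8.png

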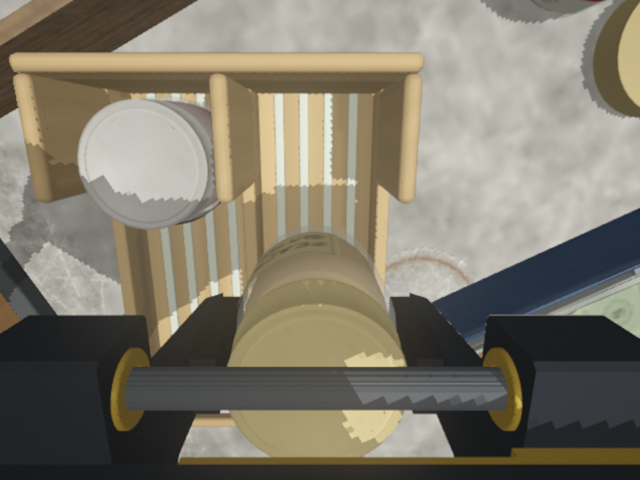

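View pics/s8.png

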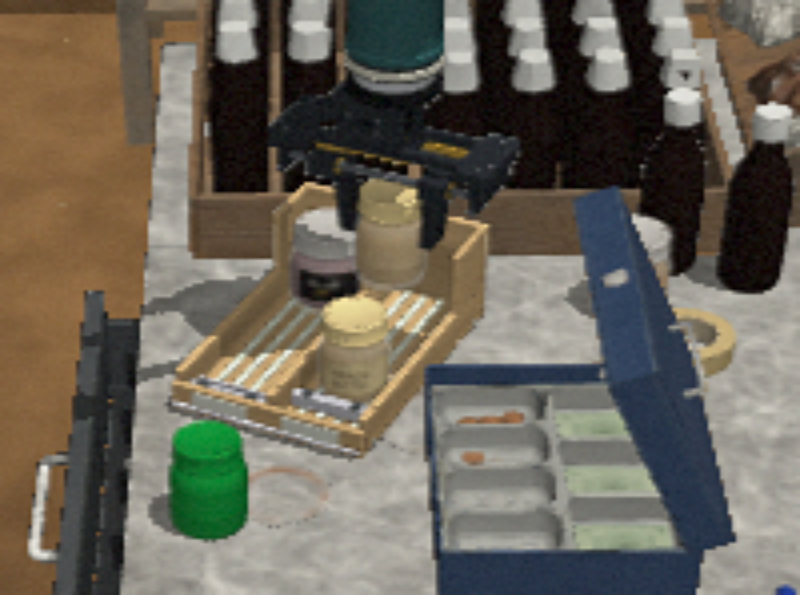

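```bash
python3 - <<'E'
from h import *
from cell import manip,cams
F=[]
for i in range(4): F.append(manip.state()["contact_force"]);manip.dwell(.03)
f0=np.mean(F,0);print(f0)
for z in(.07,.045,.030):
    manip.move_linear([*TG,z],rate=.1 if z>.03 else .05);s=manip.state();print(round(s["clock"],2),z,s["tool_pos"].round(4),(s["contact_force"]-f0).round(2))
    if np.abs(s["contact_force"]-f0).max()>4: raise SystemExit("contact")
while z>.016:
    z-=.001;manip.move_linear([*TG,z],rate=.03);s=manip.state();f=s["contact_force"]-f0;print(round(s["clock"],2),round(z,4),s["tool_pos"].round(4),f.round(2))
    if f[2]>2.5: break
E
```

```text
[ 0.29157929 -0.24670307 -2.082019  ]
36.84 0.07 [0.5497 0.3336 0.0694] [ 0.48  1.13 -0.24]
37.24 0.045 [0.5494 0.3335 0.0443] [-0.42  1.    0.24]
37.69 0.03 [0.5496 0.3336 0.0295] [-1.21  0.29 -0.05]
37.94 0.029 [0.5501 0.3339 0.0292] [-1.28 -0.33  0.2 ]
38.19 0.028 [0.55   0.3338 0.028 ] [0.36 0.16 0.13]
38.44 0.027 [0.5499 0.3337 0.0269] [0.72 0.08 0.16]
38.69 0.026 [0.5499 0.3337 0.0259] [-0.76  0.42 -0.17]
38.94 0.025 [0.5499 0.3338 0.0249] [-0.71 -0.02  0.39]
39.19 0.024 [0.5499 0.3337 0.0239] [-0.22  0.18 -0.75]
39.44 0.023 [0.5499 0.3337 0.0229] [-0.58  0.4  -0.41]
39.69 0.022 [0.5502 0.334  0.0224] [0.31 0.55 1.98]
39.94 0.021 [0.5506 0.3342 0.0223] [-2.13 -1.63  6.86]
```

```bash
python3 - <<'E'
from h import *
from cell import manip,cams
f0=np.array([.29,-.25,-2.08]);z=.0218
manip.move_linear([*TG,z],rate=.02)
def rd():
    F=[]
    for i in range(3): s=manip.state();F.append(s["contact_force"]-f0);manip.dwell(.03)
    f=np.mean(F,0);q=s["tool_pos"][:2]-TG;return s,np.array([f[:2]@ex,f[:2]@ey,f[2]]),np.array([q@ex,q@ey,s["tool_pos"][2]])
d=0
while d<.020:
    d+=.003 if d<.006 else .001
    manip.move_linear([*(TG-ex*d),z],rate=.03);s,f,q=rd()
    print(round(s["clock"],2),round(d,4),q.round(4),"lag",round(d+q[0],4),f.round(2))
    if f[0]>3: break
c=cams.capture('side');cv2.imwrite('pics/s9.png',cv2.resize(c['image'][90:260,250:450],None,fx=4,fy=3.5))
E
```

```text
40.51 0.003 [-0.0024 -0.0005  0.0223] lag 0.0006 [1.68 0.12 5.33]
40.86 0.006 [-0.0057 -0.0004  0.0223] lag 0.0003 [1.56 0.06 7.27]
41.21 0.007 [-0.0065 -0.0003  0.0223] lag 0.0005 [ 2.29 -0.21  7.01]
41.56 0.008 [-0.0075 -0.0003  0.0223] lag 0.0005 [ 1.68 -0.21  7.35]
41.91 0.009 [-0.0085 -0.0003  0.0223] lag 0.0005 [ 1.57 -0.15  7.2 ]
42.26 0.01 [-0.0091 -0.0003  0.0223] lag 0.0009 [4.45 0.24 7.54]
```

View pics/s9.png

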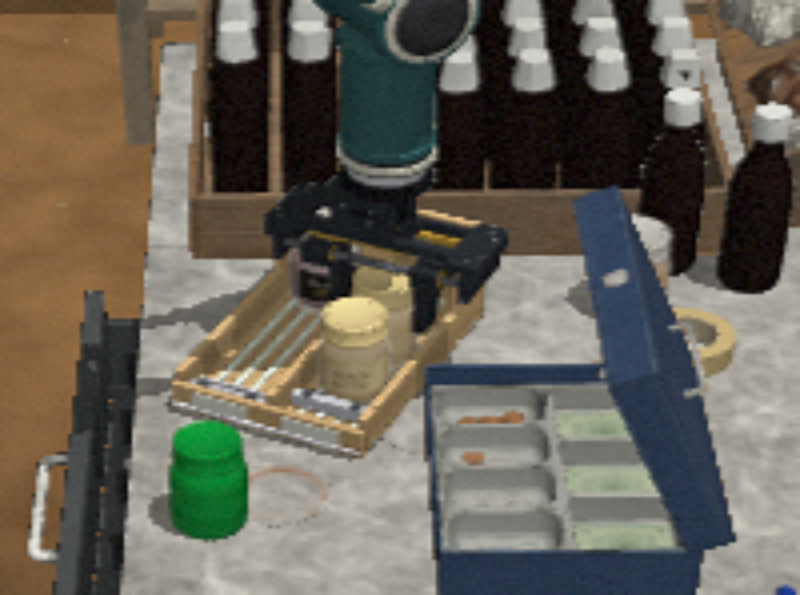

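```bash
python3 - <<'E'
from h import *
from cell import manip,cams
f0=np.array([.29,-.25,-2.08])
manip.move_linear([*(TG-ex*.0107),.0218],rate=.02);manip.dwell(.1)
s=manip.state();f=s["contact_force"]-f0;print((f[:2]@ex).round(2),f.round(2),((s["tool_pos"][:2]-TG)@ex).round(4))
p=TG-ex*.0107
manip.move_linear([*p,.0224],rate=.02)
manip.set_gripper(.066,30)
manip.set_gripper(.088)
s=manip.state();print(s["clock"],s["gripper_width"],s["contact_force"].round(2),s["tool_pos"].round(4))
q=s["tool_pos"]
manip.move_linear([q[0],q[1],.10],rate=.08)
manip.move_linear([q[0],q[1],.25],rate=.2)
s=manip.state();c=cams.capture('wrist');cv2.imwrite('pics/w10.png',c['image'])
manip.move_pose([.45,.0,.35],rotv(A))
c=cams.capture('side');cv2.imwrite('pics/s10.png',cv2.resize(c['image'][90:260,250:450],None,fx=4,fy=3.5));np.savez("pics/s10.npz",**c)
c=cams.capture('top');cv2.imwrite('pics/t10.png',cv2.resize(c['image'][165:300,110:310],None,fx=4,fy=4,interpolation=cv2.INTER_CUBIC));np.savez("pics/t10.npz",**c)
print(manip.state()["clock"])
E
```

```text
5.2 [2.07 4.78 6.13] -0.0092
43.8 0.08834560575530832 [-0.04  0.04 -0.03] [0.5451 0.3243 0.0224]
47.2917
```

View pics/s10.png

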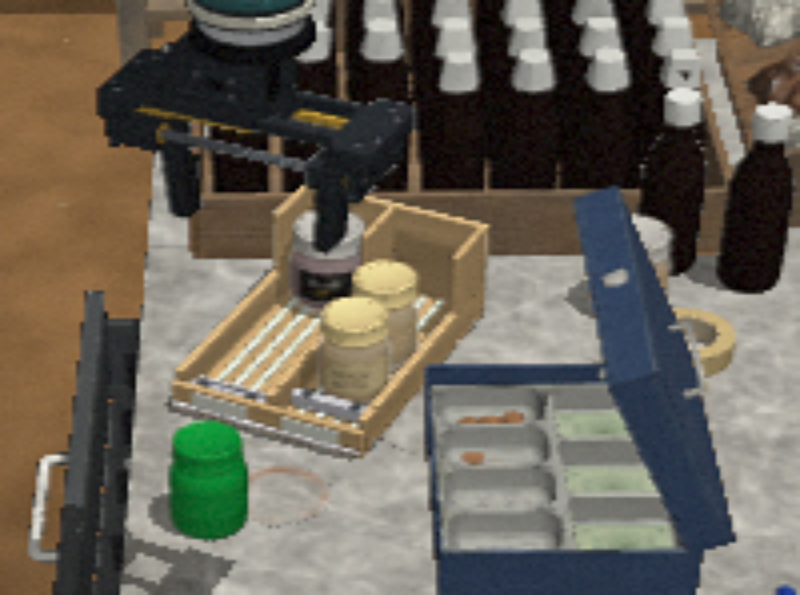

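View pics/t10.png

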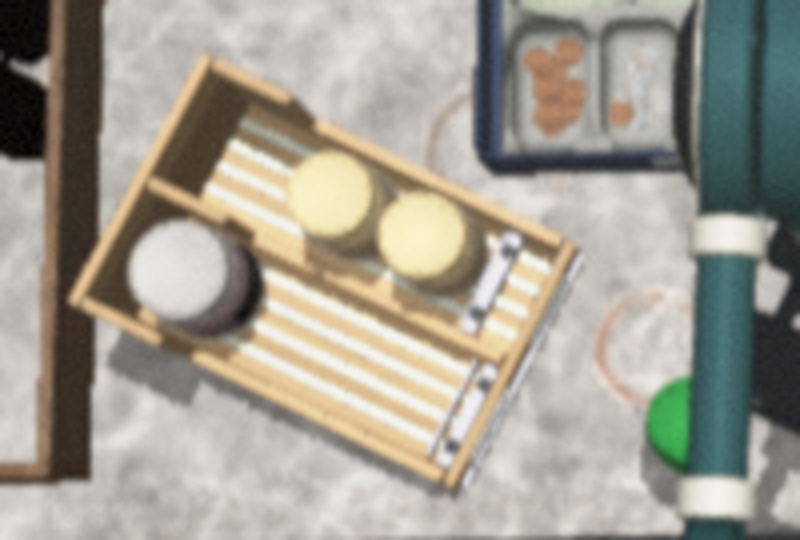

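View pics/w10.png

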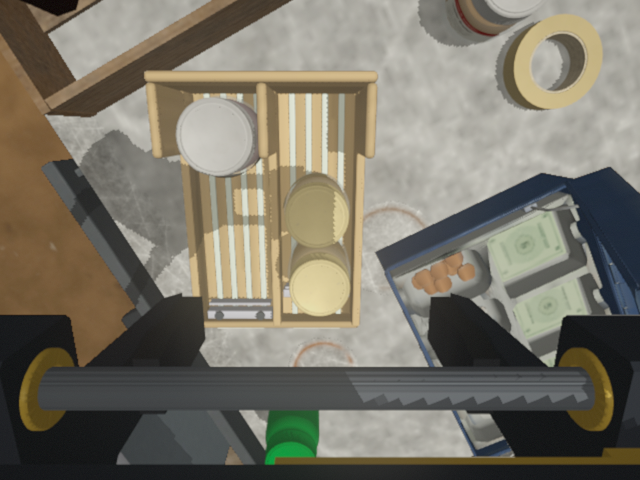

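```bash
python3 - <<'E'
from h import *
t=load("pics/t10.npz");s=load("pics/s10.npz");K=((22,45,190),(32,120,255))
a=lid(t,.104,110+421//4,165+232//4,*K,r=13);b=lid(t,.104,110+333//4,165+194//4,*K,r=13)
print(a,b,np.linalg.norm(np.array(a[2][0])-b[2][0]),np.linalg.norm(a[1]-b[1]))
m=lambda x:x
# Hough check
g=cv2.cvtColor(cv2.resize(t["image"][205:250,170:240],None,fx=8,fy=8,interpolation=cv2.INTER_CUBIC),cv2.COLOR_BGR2GRAY)
h=cv2.HoughCircles(g,cv2.HOUGH_GRADIENT,1,100,param1=80,param2=20,minRadius=75,maxRadius=105)
for u,v,r in h[0][:3]: print((170+u/8,205+v/8,r/8),cast(t,170+u/8-.44,205+v/8-.44,.104).round(4))
E
```

```text
([205, 214, 21, 20, 326], array([0.5195, 0.2695], dtype=float32), ((0.5198488831520081, 0.26941418647766113), 0.02541257254779339)) ([181, 204, 22, 20, 328], array([0.5452, 0.326 ], dtype=float32), ((0.5454956889152527, 0.3261376619338989), 0.026259014382958412)) 0.06225199847147085 0.062070448Traceback (most recent call last):
  File "<stdin>", line 9, in <module>
TypeError: 'NoneType' object is not subscriptable
```

```bash
python3 - <<'E'
from cell import manip,order
order.close_job(); print(manip.state()["clock"])
E
```

```text
the job is handed in; nothing more can be done
the job is handed in; nothing more can be done
```

I finished the restock and handed the job in at about 47 s on the robot's clock; no verdict was reported.

**Old jar:** I pressed its lid with about 7–8 N and dragged it roughly 120 mm forward in the right-hand lane (y = −41 mm), until the resistance rose at the stop bar. It tipped only slightly there, about 0.02 rad. I then eased off and it stood upright.

**New jar:** I gripped it from the table and set it down on the deck about 10 mm behind the old one. I slid it forward until it met resistance of about 4–5 N, then released it and backed away.

**Last checks:**
- **Position:** Both jars look upright in the side view, in the same lane, and the new jar sits at rack x of roughly +10 to +17 mm.
- **Gap:** The lid centres measure about 62 mm apart from above, so the gap is about 2 mm against the 5 mm limit. The error on this is around 1 mm.
- **Plate:** I judged it pressed in from the force rise and because its gap to the bar can no longer be seen in the right lane. The plate itself was not measured.
- **Other objects:** The jar in the other lane and the green look-alike appear unmoved. I did not measure the other bystanders again.

**Disagreements:**
- **Fingertips:** The real fingertips end about 33 mm above the reported tool point. My first descent found nothing at the expected height. I found the offset with depth images, confirmed it by touch and corrected for it.
- **Rack position:** The fixed cameras and the wrist camera disagreed by about 7 mm along the lane, so I placed the new jar relative to the old one instead.
- **Grip width:** The gripper read 56–57 mm on the 60 mm jar, but the hold was firm.
- **Circle fit:** A final circle-fit check of the lids in the top view found nothing, so the spacing comes from the colour masks alone.

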